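Lock the tube tray in its slide holder

TASK

Lock the white tray of blood tubes in the metal slide holder: take the release bar, hold it up while you slide the carriage along so that its sprung rubber pad gently pushes the tray up against the end fence and is squeezed in about halfway, then let the bar go so that its tooth drops fully into the nearest notch and the pad stays pressed on the tray. Do not drag the tooth over the notches, do not crush the tray, and leave everything else on the bench where it is.

Things in the scene. Friction and masses are not known exactly. Their poses are not given: they have to be found in the camera images.
- fixture: the tray holder bolted to the bench: aluminium deck 164 mm across (x), 410 mm long (y), 12 mm thick; origin at bench height near its middle; +y is the slide direction, from carriage to tray and end fence. 10 mm high guide strips at x = +-56 mm keep the tray straight. The end fence is an upright plate 46 mm high across the +y end; its inner face is at y = 110 to 155 mm, set anew each run, not reported.
- comb: toothed steel strip (12 mm wide) along the deck's +x edge, at x = 78 mm in the holder's frame; origin and axes as the holder's. Teeth every 8 mm along y, 4 mm thick, with roof-shaped tops 40 mm above the bench; the notches between are 4 mm wide.
- carriage: grey block, 100 mm across, 90 mm along the slide, top 49 mm above the bench, that slides along the holder's +y (travel 165 mm, starting at y = -150 mm of the holder) once the bar is up. Origin at deck height under its middle, axes as the holder's. It drags with 2 N plus 60 N per m/s.
- pad_out (a point): point on the carriage, 69 mm ahead (+y) of its origin and 30 mm above the bench: where the middle of the sprung pad's front face is when the pad is fully out (it does not move with the pad). The pad is a black plate 84 mm wide, 30 mm high, carried on the carriage's front; it can be pushed in 16 mm along -y: 2 N to start, then 0.5 N per mm (half in 6 N, end of travel 10 N).
- bar_grip (a point): middle of the release bar's gripping length, 100 mm above the bench when down, 30 mm behind (-y) the carriage's middle; axes as the holder's. Level steel bar 10 mm thick along the slide, 14 mm high, reaching from 43 mm to the -x side to 83 mm to the +x side of this point, on posts 40 mm either side of it; 44 mm of free space under it.
- release_bar (a joint): height of the release bar, m: 0 down (tooth fully in a notch, as at the start), 0.012 at the upper stop. The tooth, a 3 mm round pin on the bar's +x end, reaches 7 mm below the tops of the comb's teeth: clear when the bar is over 7 mm up. Spring and weight press it down with 12 N when down, 14.4 N at the top (damped, 25 N per m/s).
- tray: white tray of capped tubes, loose on the deck between pad and end fence: 100 x 100 mm, tray 24 mm high, tubes to 82 mm; origin at the centre of its underside, axes along the holder's. 0.16 to 0.24 kg; slides on the deck with about 0.7 to 1.7 N. It starts 30 to 76 mm ahead of the pad and clear of the fence.
- spare_tray: another such tray of tubes, on the bench beyond the holder; leave alone. Origin under its centre.
- glove_box: box of gloves, 120 x 230 x 75 mm, on the right; leave alone. Origin under its centre.
- jar: closed jar, 72 mm across, 100 mm high; leave alone. Origin under its centre.
- needle_bin: small open grey bin, 100 x 150 x 50 mm; leave alone. Origin under its centre.
- tape_roll: roll of tape, 52 mm across, 19 mm high, lying on the bench close in front of the holder; leave alone. Origin under its centre.
- plaster_box: small carton 45 x 75 x 22 mm close behind the holder; leave alone. Origin under its centre.
- pen: pen 120 mm long, 10 mm thick, lying close in front of the holder; leave alone. Origin under its centre.
There are look-alikes about, which are no part of the job. What is shaped like the tray but red is not meant.

How it is judged:
On the way, in this order (a step that is already met when the one before it is completed fails the run):
1. the release bar is held up, tooth clear of the notches (value of joint release_bar above 0.0068 m), for 0.2 s.
2. with the bar still up, the pad presses the tray against the end fence (more than 3 N) (value of joint release_bar above 0.006 m and contact force between carriage and tray above 3 N), for 0.2 s.
At the end, for the whole second after the job is handed in: The release bar is down (within 2 mm) with its tooth in a notch, the carriage is at rest at least 70 mm from where it started, and its pad presses the upright tray against the end fence with 2.4 to 9.7 N (sprung in, but not to the end of its travel) (value of joint release_bar below 0.002 m and contact force between carriage and tray between 2.4 and 9.7 N and y of carriage in the frame of fixture above -0.08 m and linear speed of each of carriage, tray below 0.01 m/s and angle between tray's own z axis and vertical below 0.06 rad); the robot touches nothing.
It fails at once if the tooth is forced against the comb with more than 25 N (contact force between comb and carriage above 25 N).
It fails at once if the pad squeezes the tray with more than 18 N (contact force between carriage and tray above 18 N).
It fails at once if something else on the bench is shifted by more than 20 mm (distance of any of spare_tray, glove_box, jar, needle_bin, tape_roll, plaster_box, pen from where it was at the start of the episode above 0.02 m).
It also fails if it takes over 61 s, if anything falls off the work surface, if the arm or the gripper's body presses on something with over 40 N, if the wrist force passes 120 N, or if a joint passes its speed limit or range.

ROBOT

A 7-joint arm with a two-finger parallel gripper is mounted at the origin on the work surface. World frame = base frame: x ahead of the robot, y to its left, z up, the work surface at z = 0. Lengths are in m, angles in rad, forces in N, time in s.
With the tool pointing down it reaches from about 0.425 to 0.925 m from the base axis. Payload 6.8 kg.
Tool frame: the origin (TCP) lies at the very end of the fingers, on their centre line; the grasp point (between the pads) lies 19 mm behind it; z points along the fingers, x is the direction in which the jaws open and shut, and the axes are right-handed (so a half turn about z gives the same grasp; the last joint's range is limited). The gripper opens to 85 mm and grips with 20 to 120 N. Pads are 22 mm wide; open, the fingers measure 114 mm over their backs; the gripper's body (76 mm by 85 mm) begins 54 mm behind the grasp point. The pads swing forward as they close: fully open they stand 13 mm farther back than shut.
Start: joints at [-1.323, 0.477, 0.022, 1.555, -0.011, 1.109, -0.083], TCP at [0.235, 0.633, 0.231] pointing down, gripper open.
Joint ranges: [-2.96, 2.96], [-0.34, 2.1], [-1.41, 1.46], [0.24, 2.44], [-1.37, 4.51], [0.17, 1.92], [-2.96, 2.96]. Speed limits (rad/s): [2.39, 2.39, 3.14, 3.14, 3.14, 3.14, 3.14].

INTERFACE

Orientations are given as a rotation vector (axis times angle).
In Python, from bench import get_obs, imaging, hand_in gives the robot as it stands.
- The arm moves only by the tool send_rows, never from a script. Its argument "motion" is a list of rows, each an object with "dp": the shift along the world's x, y, z in m, a list of three; "rot": the turn, a rotation vector about the world's x, y, z in rad, a list of three; "grip": the finger opening in m, from 0 to 0.0854. In form: [{"dp": [dx, dy, dz], "rot": [ax, ay, az], "grip": grip}, ...]. A call has 1 to 20 rows; each row shifts and turns the pose as measured when the row begins; what a row does not reach is not made up. A row lasts 1/8 s, in which the tool goes at most 62.5 mm and 10.7 degrees, less where a joint would pass 70% of its speed; a pose out of reach is approached as far as the arm can. A call is refused whole if a number of a shift passes 0.0625 or a number of a turn 0.188, either way. A call with a gripper value outside its range is refused whole. The fingers move at their own pace and stop on an object; "grip_force" is the grip in N (left out, the last holds). Time passes only in rows, so rows that do not move let the fingers close. It gives the time, the measured TCP pose, the force and the opening at its end, in the units of the state.
- get_obs(): the state, without advancing time (a new reading comes with each control period).
- imaging.grab_frame(name): name is "side" or "top"; returns a dict with "img" (384x512x3 uint8, red, green, blue), "fx", "fy", "cx", "cy" (pixels), "R" (3x3) and "t" (3): a world point X has camera coordinates R X + t. Camera axes: x right, y down, z forward; pixel columns grow to the right and rows downward; lengths in m; the calibration is good to about 2 mm. A picture is of the moment at which its call begins. There is no depth.
- hand_in(): hands the job in, once; it reports no verdict.
The state is a dict: "clock": time; "joints": joint angles; "qvel": joint speeds; "tau": joint torques, N m; "tcp_pos": TCP position; "orientation": TCP orientation; "contact_force": force on the tool from outside, world axes, zero at the start; "moment": the same for the moment, N m; "grip_width": finger opening in m.
Only numpy, scipy, OpenCV 4.12 (cv2) and the standard library are available. Lean on these libraries where they do the work, as an engineer would, in place of code of your own. Each camera call takes 0.05 s, during which the arm holds its last target. There are 200 camera calls.

## Working session

There is one attempt and no reset: what is moved stays moved. The work goes in short steps, Python scripts to look and compute and a tool call to move; the robot and the scene stay as the last step left them, time stands still between calls to the robot, and variables do not carry over. Pictures are saved under pics/ and viewed, about 8 in all and at most 12, crops included, and the job is handed in when it is done.

Besides the shell and the picture viewer there is one more tool, called as name([rows], argument=value, ...), one row to a line, values as JSON. send_rows: Moves the arm, as the interface text tells. Its arguments: {"type":"object","properties":{"motion":{"type":"array","items":{"type":"object","properties":{"dp":{"type":"array","items":{"type":"number"}},"rot":{"type":"array","items":{"type":"number"}},"grip":{"type":"number"}}}},"grip_force":{"type":"number"}},"required":["motion"]}

```bash
mkdir -p pics; cat > h.py <<'E'
from bench import get_obs, imaging, hand_in
import numpy as np, cv2
def grab(n,save=None):
    f=imaging.grab_frame(n)
    if save: cv2.imwrite('pics/'+save,f['img'][:,:,::-1])
    return f
def ray(f,u,v,z):
    R=np.array(f['R']);t=np.array(f['t']);c=-R.T@t
    d=R.T@np.array([(u-f['cx'])/f['fx'],(v-f['cy'])/f['fy'],1])
    return c+d*(z-c[2])/d[2]
def proj(f,X):
    p=np.array(f['R'])@np.array(X)+np.array(f['t'])
    return np.array([f['fx']*p[0]/p[2]+f['cx'],f['fy']*p[1]/p[2]+f['cy']])
E
python3 - <<'E'
from h import *
for n in('top','side'):
    f=grab(n); print(n,f['fx'],f['cx'],f['cy'],-np.array(f['R']).T@f['t'],np.round(f['R'],3).tolist())
    cv2.imwrite(f'pics/{n}0.png',cv2.resize(f['img'][:,:,::-1],(800,600),interpolation=cv2.INTER_CUBIC))
print(get_obs())
E
```

```text
top 424.4462831924639 251.0972554532697 181.54215412324226 [ 0.29257411 -0.0898307   1.43125963] [[0.02, -1.0, -0.001], [-0.982, -0.019, -0.187], [0.187, 0.005, -0.982]]
side 373.53571671861954 253.70407346039687 193.21696350819016 [-0.03165238  0.55981279  0.60442455] [[-0.721, -0.692, 0.022], [-0.38, 0.368, -0.849], [0.58, -0.62, -0.528]]
{'clock': 0.1, 'joints': array([-1.3230827 ,  0.47772478,  0.02231786,  1.55637318, -0.01149411,
        1.10930665, -0.08309622]), 'qvel': array([ 5.65582293e-05, -1.03484612e-03,  6.26294051e-04, -2.85020831e-03,
        2.01340620e-04,  1.22097126e-04,  9.63999791e-04]), 'tau': array([ 4.08251683e-03, -5.97764289e+01,  1.61331754e+00, -2.81956297e+01,
        1.27373741e-02,  5.10539277e-03,  4.66857409e-05]), 'tcp_pos': array([0.23494585, 0.63220567, 0.23040885]), 'orientation': array([ 2.57859682e+00,  1.79271033e+00, -2.06123607e-03]), 'contact_force': array([-0.28651223, -0.04983753,  0.43410611]), 'moment': array([ 0.04966462, -0.01358401, -0.00575664]), 'grip_width': 0.08535511894851644}
```

View pics/top0.png

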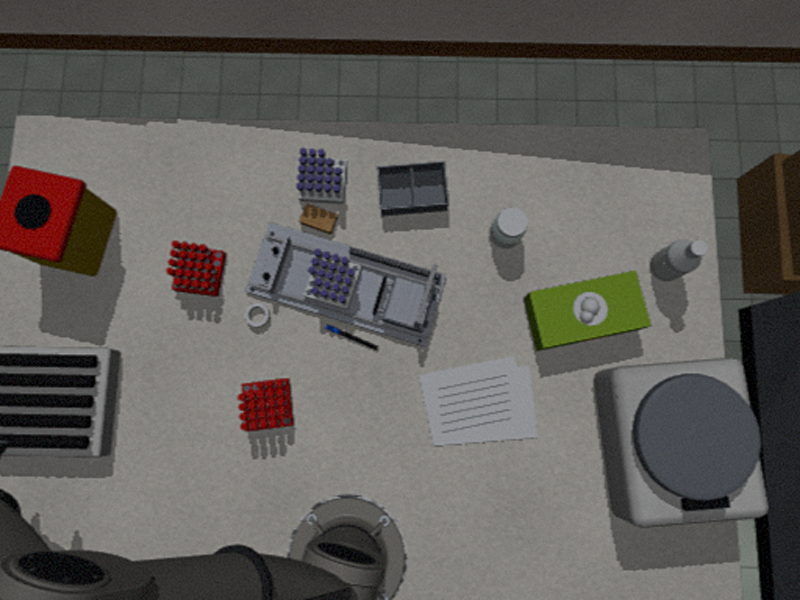

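View pics/side0.png

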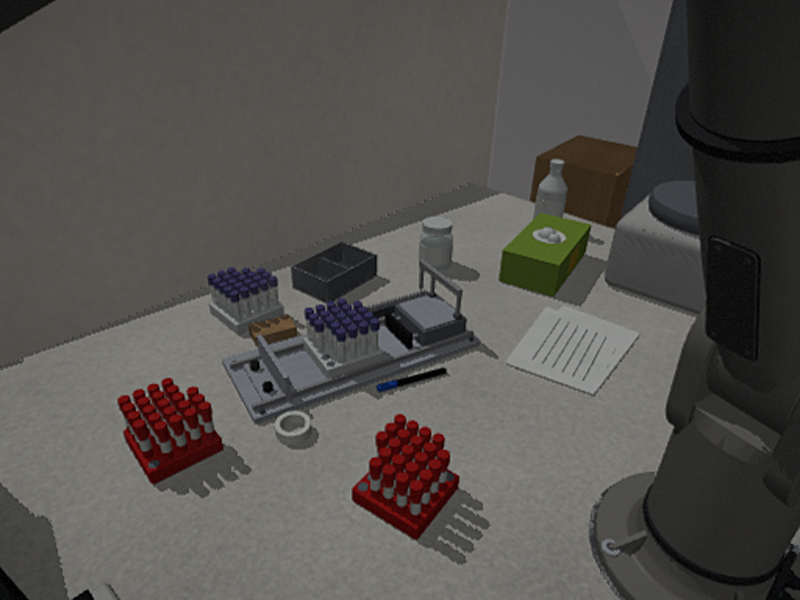

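The top view shows the holder around (345,285) of 800x600: fence at left, carriage and bar at right, comb on the upper edge. I'll zoom in for the corners.

```bash
python3 - <<'E'
from h import *
f=grab('top'); im=f['img'][135:230,150:295,::-1]   # 145x95
cv2.imwrite('pics/crop1.png',cv2.resize(cv2.convertScaleAbs(im,alpha=1.3),(798,523),interpolation=cv2.INTER_CUBIC))
f=grab('side'); im=f['img'][160:275,135:315,::-1]  # 180x115
cv2.imwrite('pics/crop2.png',cv2.resize(cv2.convertScaleAbs(im,alpha=1.3),(792,506),interpolation=cv2.INTER_CUBIC))
E
```

```text
(no output)
```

View pics/crop1.png

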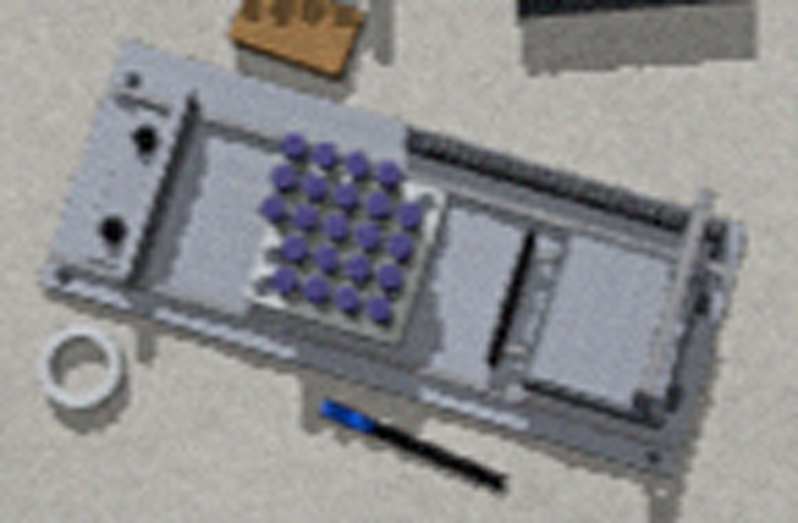

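View pics/crop2.png

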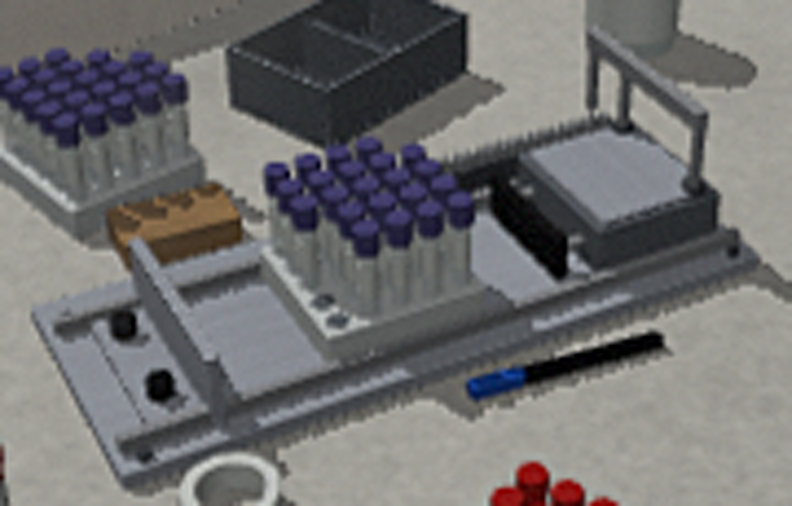

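```bash
cat > m.py <<'E'
from h import *
ft=grab('top'); fs=grab('side')
T=lambda u,v,z:ray(ft,150+(u+.5)/5.503-.5,135+(v+.5)/5.505-.5,z)
S=lambda u,v,z:ray(fs,135+(u+.5)/4.4-.5,160+(v+.5)/4.4-.5,z)
E
python3 - <<'E'
from m import *
np.set_printoptions(precision=4,suppress=True)
c=[T(*p,.012) for p in((125,42),(42,287),(678,478),(745,228))]
print(*c); print([np.linalg.norm(c[i]-c[i-1]) for i in range(4)])
s=[S(*p,.012) for p in((33,313),(122,488),(760,258))]; print('side',*s)
ey=((c[0]-c[3])+(c[1]-c[2]))[:2]; print('yaw',np.arctan2(-ey[0],ey[1]))
ey/=np.linalg.norm(ey); ex=np.array([ey[1],-ey[0]])
# bar top face z .107
b=[T(707,192,.107),T(653,398,.107)]; print('bar T',*b)
sb=[S(592,30,.107),S(704,115,.107)]; print('bar S',*sb)
fe=[T(193,92,.058),T(132,283,.058),T(205,130,.012),T(150,300,.012)];print('fence',*fe)
pad=[T(530,232,.045),T(494,365,.045)];print('pad',*pad)
o=np.mean(c,0)[:2]
for nm,P in(('bar',b),('barS',sb),('fence',fe),('pad',pad)):
    print(nm,[( (p[:2]-o)@ex,(p[:2]-o)@ey) for p in P])
print('o',o,ex,ey)
E
```

```text
[0.6966 0.1933 0.012 ] [0.539  0.2359 0.012 ] [ 0.4289 -0.1578  0.012 ] [ 0.5847 -0.1977  0.012 ]
[np.float64(0.4066869851674261), np.float64(0.16322704241922284), np.float64(0.4088453101978962), np.float64(0.16083357865426473)]
side [0.6913 0.2002 0.012 ] [0.534  0.2468 0.012 ] [ 0.427  -0.1477  0.012 ]
yaw -0.2755797029360431
bar T [ 0.5861 -0.1684  0.107 ] [ 0.4652 -0.1385  0.107 ]
bar S [ 0.5834 -0.1602  0.107 ] [ 0.465  -0.1278  0.107 ]
fence [0.6529 0.1411 0.058 ] [0.5345 0.1717 0.058 ] [0.6406 0.1401 0.012 ] [0.5322 0.1688 0.012 ]
pad [ 0.5729 -0.0651  0.045 ] [ 0.4912 -0.0454  0.045 ]
bar [(np.float64(0.07367195364240733), np.float64(-0.173264683682402)), (np.float64(-0.05077901239532574), np.float64(-0.17745310987107685))]
barS [(np.float64(0.06893201554030076), np.float64(-0.1661351452926129)), (np.float64(-0.0538601814234641), np.float64(-0.16712970612467254))]
fence [(np.float64(0.053759139940245074), np.float64(0.1427027194759768)), (np.float64(-0.06847313338527393), np.float64(0.1399799804322693)), (np.float64(0.0422106232608504), np.float64(0.13842138780928717)), (np.float64(-0.06990617222747772), np.float64(0.1365445908182129))]
pad [(np.float64(0.03291246090345566), np.float64(-0.07747079810667408)), (np.float64(-0.05103820427052057), np.float64(-0.08068563933678159))]
o [0.5623 0.0184] [ 0.9623 -0.2721] [0.2721 0.9623]
```

send_rows([
  {"dp": [0.033,-0.041,0.01],"rot": [0,0,0.01],"grip": 0.0854},
  {"dp": [0.033,-0.041,0],"rot": [0,0,0.01],"grip": 0.0854},
  {"dp": [0.033,-0.041,0],"rot": [0,0,0.01],"grip": 0.0854},
  {"dp": [0.033,-0.041,0],"rot": [0,0,0.01],"grip": 0.0854},
  {"dp": [0.033,-0.041,0],"rot": [0,0,0.01],"grip": 0.0854},
  {"dp": [0.033,-0.041,0],"rot": [0,0,0.01],"grip": 0.0854},
  {"dp": [0.033,-0.041,0],"rot": [0,0,0.01],"grip": 0.0854},
  {"dp": [0.033,-0.041,0],"rot": [0,0,0.01],"grip": 0.0854},
  {"dp": [0.0,-0.055,0],"rot": [0,0,0],"grip": 0.0854},
  {"dp": [0.0,-0.055,0],"rot": [0,0,0],"grip": 0.0854},
  {"dp": [0.0,-0.055,0],"rot": [0,0,0],"grip": 0.0854},
  {"dp": [0.0,-0.055,0],"rot": [0,0,0],"grip": 0.0854},
  {"dp": [0.0,-0.055,0],"rot": [0,0,0],"grip": 0.0854},
  {"dp": [0.0,-0.055,0],"rot": [0,0,0],"grip": 0.0854},
  {"dp": [0.0,-0.055,0],"rot": [0,0,0],"grip": 0.0854},
  {"dp": [0,0,0],"rot": [0,0,0],"grip": 0.0854},
], grip_force=20)

```text
clock: 2.3
tcp_pos: [0.5021, -0.1045, 0.243]
orientation: [2.501, 1.899, 0.009]
contact_force: [0.8, 1.2, -0.1]
grip_width: 0.0857
```

send_rows([
  {"dp": [0.004,-0.02,-0.04],"rot": [0,0,0.003],"grip": 0.0854},
  {"dp": [0,-0.018,-0.04],"rot": [0,0,0],"grip": 0.0854},
  {"dp": [0,0,0],"rot": [0,0,0],"grip": 0.0854},
])

```text
clock: 2.68
tcp_pos: [0.5076, -0.1412, 0.1623]
orientation: [2.496, 1.904, 0.014]
contact_force: [-0.4, 0.2, -0.6]
grip_width: 0.0855
```

```bash
python3 - <<'E'
from h import *
o=get_obs();p=o['tcp_pos'];print(p,o['orientation'],o['contact_force'])
f=grab('side');print(proj(f,p),proj(f,[p[0],p[1],.107]))
im=f['img'][130:240,215:350,::-1]
cv2.imwrite('pics/c3.png',cv2.resize(cv2.convertScaleAbs(im,alpha=1.4),None,fx=5,fy=5,interpolation=cv2.INTER_CUBIC))
f=grab('top');print(proj(f,p))
im=f['img'][130:230,190:310,::-1]
cv2.imwrite('pics/c4.png',cv2.resize(cv2.convertScaleAbs(im,alpha=1.4),None,fx=5,fy=5,interpolation=cv2.INTER_CUBIC))
E
```

```text
[ 0.50758996 -0.14123254  0.16231908] [2.49555306 1.9041495  0.01446945] [-0.39111486  0.21501001 -0.55001826]
[286.7803941  159.86083012] [285.3717393  178.18485177]
[270.01671818 190.65398828]
```

View pics/c3.png

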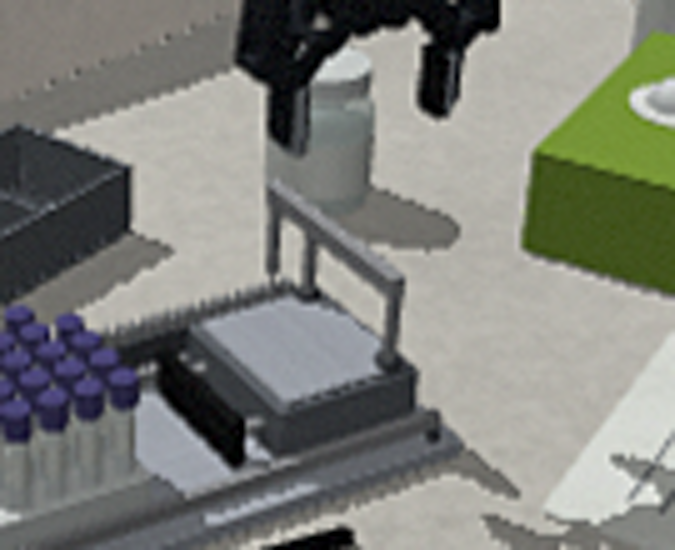

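Side close-up: bar from (272,182) to (400,282) with posts at x≈310 and 390; the gripper's tips at (290,155) and (440,112) straddle it. The TCP's ray at bar height (352,241) falls on the bar's middle.

View pics/c4.png

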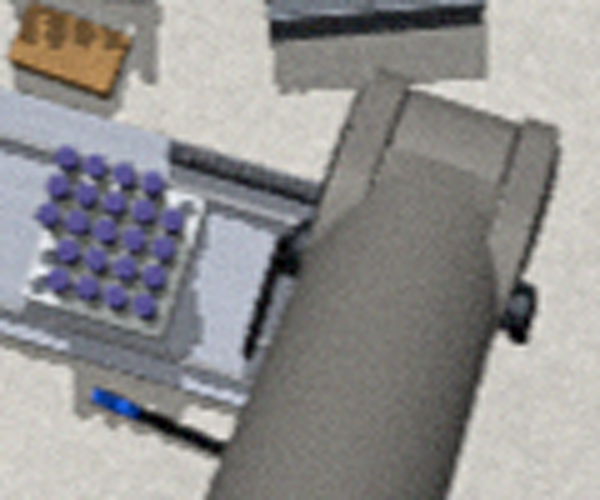

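The top view is occluded by the arm. Descending, then closing in stages while watching the force.

send_rows([
  {"dp": [-0.001,-0.001,-0.03],"rot": [0,0,0],"grip": 0.0854},
  {"dp": [0,0,-0.03],"rot": [0,0,0],"grip": 0.0854},
  {"dp": [0,0,-0.021],"rot": [0,0,0],"grip": 0.0854},
  {"dp": [0,0,0],"rot": [0,0,0],"grip": 0.03},
  {"dp": [0,0,0],"rot": [0,0,0],"grip": 0.03},
  {"dp": [0,0,0],"rot": [0,0,0],"grip": 0.03},
  {"dp": [0,0,0],"rot": [0,0,0],"grip": 0.02},
  {"dp": [0,0,0],"rot": [0,0,0],"grip": 0.02},
], grip_force=20)

```text
clock: 3.78
tcp_pos: [0.5175, -0.1412, 0.0948]
orientation: [2.475, 1.9, 0.042]
contact_force: [-0.4, -0.1, -0.7]
grip_width: 0.02
```

```bash
python3 - <<'E'
from h import *
o=get_obs();p=o['tcp_pos'];print(p,o['orientation'],o['contact_force'],o['grip_width'])
f=grab('side')
im=f['img'][140:230,225:325,::-1]
cv2.imwrite('pics/c5.png',cv2.resize(cv2.convertScaleAbs(im,alpha=1.5),None,fx=6,fy=6,interpolation=cv2.INTER_CUBIC))
E
```

```text
[ 0.51746782 -0.1411691   0.09478494] [2.47511839 1.9003891  0.04241253] [-0.35259318 -0.13129551 -0.69915671] 0.019985348181948814
```

View pics/c5.png

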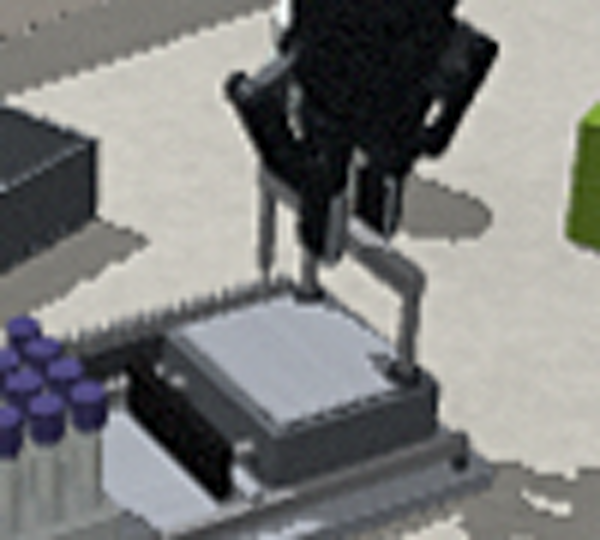

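Side view: fingers straddle the bar just right of its far post (post at (310,280)); the TCP stopped 14 mm high and drifted +x without contact. I'll check the joints.

```bash
python3 - <<'E'
from h import *
from scipy.spatial.transform import Rotation as Ro
o=get_obs();print(np.round(o['joints'],3),np.round(o['qvel'],3),o['tcp_pos']);print(Ro.from_rotvec(o['orientation']).as_matrix().round(4))
E
```

```text
[-0.11   0.429  0.328  2.046 -0.23   0.665  1.677] [-0.008  0.002 -0.021 -0.006 -0.01   0.002  0.002] [ 0.51770158 -0.14093042  0.09489502]
[[ 2.578e-01  9.656e-01  3.460e-02]
 [ 9.662e-01 -2.580e-01  3.000e-04]
 [ 9.200e-03  3.330e-02 -9.994e-01]]
```

send_rows([
  {"dp": [-0.005,0,0],"rot": [0,0.017,-0.004],"grip": 0.04},
  {"dp": [-0.006,-0.0015,-0.004],"rot": [0,0.018,-0.003],"grip": 0.04},
  {"dp": [0,0,-0.01],"rot": [0,0,0],"grip": 0.04},
])

```text
clock: 4.2
tcp_pos: [0.5076, -0.1413, 0.0817]
orientation: [-2.497, -1.906, -0.002]
contact_force: [-0.6, -0.6, 0.1]
grip_width: 0.0398
```

```bash
cat > st.py <<'E'
from h import *
from scipy.spatial.transform import Rotation as Ro
o=get_obs();M=Ro.from_rotvec(o['orientation']).as_matrix()
print(o['clock'],o['tcp_pos'].round(4),o['contact_force'].round(2),o['grip_width'].round(4),'zax',M[:,2].round(4),'xang',np.degrees(np.arctan2(M[1,0],M[0,0])).round(2))
E
python3 st.py
```

```text
Traceback (most recent call last):
  File "st.py", line 4, in <module>
    print(o['clock'],o['tcp_pos'].round(4),o['contact_force'].round(2),o['grip_width'].round(4),'zax',M[:,2].round(4),'xang',np.degrees(np.arctan2(M[1,0],M[0,0])).round(2))
                                                                       ^^^^^^^^^^^^^^^^^^^^^
AttributeError: 'float' object has no attribute 'round'
```

send_rows([
  {"dp": [0,-0.001,0],"rot": [0,0,0],"grip": 0.02},
  {"dp": [0,0,0],"rot": [0,0,0],"grip": 0.016},
  {"dp": [0,0,0],"rot": [0,0,0],"grip": 0.014},
])

```text
clock: 4.58
tcp_pos: [0.507, -0.1418, 0.0804]
orientation: [-2.495, -1.906, 0.001]
contact_force: [-0.4, -0.4, -0.0]
grip_width: 0.0138
```

```bash
sed -i "s/o\['grip_width'\].round(4)/round(o['grip_width'],4)/" st.py; python3 st.py
```

```text
4.575 [ 0.507  -0.1418  0.0804] [-0.42 -0.36 -0.02] 0.0138 zax [-0.0017  0.0015 -1.    ] xang 74.76
```

send_rows([
  {"dp": [0,0,0],"rot": [0,0,0],"grip": 0.011},
  {"dp": [0,0,0],"rot": [0,0,0],"grip": 0.008},
], grip_force=20)

```text
clock: 4.82
tcp_pos: [0.5067, -0.1428, 0.0805]
orientation: [-2.497, -1.904, 0.001]
contact_force: [-0.2, -1.2, -1.5]
grip_width: 0.0094
```

```bash
python3 st.py
```

```text
4.825 [ 0.5067 -0.1428  0.0805] [-0.15 -1.22 -1.45] 0.0094 zax [-1.6e-03  7.0e-04 -1.0e+00] xang 74.66
```

send_rows([
  {"dp": [0,0,0],"rot": [0,0,0],"grip": 0.006},
  {"dp": [0,0,0.005],"rot": [0,0,0],"grip": 0.006},
  {"dp": [0,0,0.005],"rot": [0,0,0],"grip": 0.006},
], grip_force=70)

```text
clock: 5.2
tcp_pos: [0.5066, -0.1428, 0.0895]
orientation: [-2.497, -1.904, 0.002]
contact_force: [4.8, -3.3, -14.8]
grip_width: 0.0089
```

```bash
python3 st.py
```

```text
5.2 [ 0.5066 -0.1428  0.0895] [  4.81  -3.29 -14.82] 0.0089 zax [-0.002  0.    -1.   ] xang 74.64
```

send_rows([
  {"dp": [0,0,0.001],"rot": [0,0,0],"grip": 0.006},
  {"dp": [0,0,0],"rot": [0,0,0],"grip": 0.006},
  {"dp": [0.0013,0.0048,0],"rot": [0,0,0],"grip": 0.006},
  {"dp": [0.0013,0.0048,0],"rot": [0,0,0],"grip": 0.006},
])

```text
clock: 5.7
tcp_pos: [0.5088, -0.1351, 0.0897]
orientation: [2.499, 1.902, -0.005]
contact_force: [3.6, -4.6, -13.9]
grip_width: 0.0084
```

```bash
cat >> st.py <<'E'
d=np.array([.2645,.9644]);r=o['tcp_pos'][:2]-[.5066,-.1428];F=o['contact_force'][:2]
print('along',(r@d).round(4),'lat',(r@[d[1],-d[0]]).round(4),'Falong',(F@d).round(2),'Flat',(F@[d[1],-d[0]]).round(2))
E
python3 st.py
```

```text
5.7 [ 0.5088 -0.1351  0.0897] [  3.65  -4.64 -13.88] 0.0084 zax [-0.0021 -0.0028 -1.    ] xang 74.55
along 0.0081 lat 0.0001 Falong -3.51 Flat 4.74
```

send_rows([
  {"dp": [0.0026,0.0096,0.0005],"rot": [0,0,0],"grip": 0.006},
  {"dp": [0.0026,0.0096,0],"rot": [0,0,0],"grip": 0.006},
  {"dp": [0.0026,0.0096,0],"rot": [0,0,0],"grip": 0.006},
  {"dp": [0.0026,0.0096,0],"rot": [0,0,0],"grip": 0.006},
])

```text
clock: 6.2
tcp_pos: [0.5179, -0.103, 0.0895]
orientation: [2.499, 1.892, -0.014]
contact_force: [2.8, -7.5, -13.3]
grip_width: 0.0086
```

```bash
python3 st.py
```

```text
6.2 [ 0.5179 -0.103   0.0895] [  2.81  -7.48 -13.28] 0.0086 zax [-0.003  -0.0109 -0.9999] xang 74.26
along 0.0414 lat 0.0004 Falong -6.47 Flat 4.69
```

send_rows([
  {"dp": [0.0026,0.0096,0.0005],"rot": [0.006,-0.001,0.003],"grip": 0.006},
  {"dp": [0.0026,0.0096,0.0002],"rot": [0.005,-0.001,0.003],"grip": 0.006},
  {"dp": [0.0026,0.0096,0.0002],"rot": [0.003,-0.001,0.001],"grip": 0.006},
  {"dp": [0.0026,0.0096,0.0002],"rot": [0.003,0,0.001],"grip": 0.006},
])

```text
clock: 6.7
tcp_pos: [0.5268, -0.072, 0.0896]
orientation: [2.501, 1.899, -0.005]
contact_force: [3.0, -8.1, -13.7]
grip_width: 0.0091
```

```bash
python3 st.py
```

```text
6.7 [ 0.5268 -0.072   0.0896] [  3.03  -8.1  -13.68] 0.0091 zax [-0.0016 -0.0029 -1.    ] xang 74.43
along 0.0737 lat 0.0007 Falong -7.01 Flat 5.06
```

send_rows([
  {"dp": [0.0026,0.0096,0.0004],"rot": [0.003,-0.001,0.002],"grip": 0.006},
  {"dp": [0.0026,0.0096,0.0002],"rot": [0.003,0,0.002],"grip": 0.006},
  {"dp": [0.0026,0.0096,0.0002],"rot": [0.003,0,0.001],"grip": 0.006},
  {"dp": [0.0012,0.0045,0.0002],"rot": [0.001,0,0],"grip": 0.006},
  {"dp": [0,0,0],"rot": [0,0,0],"grip": 0.006},
])

```text
clock: 7.32
tcp_pos: [0.5342, -0.046, 0.0891]
orientation: [-2.502, -1.9, 0.006]
contact_force: [5.1, -0.0, -13.3]
grip_width: 0.0089
```

```bash
python3 st.py; python3 - <<'E'
from h import *
f=grab('side')
im=f['img'][150:270,135:300,::-1]
cv2.imwrite('pics/c6.png',cv2.resize(cv2.convertScaleAbs(im,alpha=1.5),None,fx=4.8,fy=4.8,interpolation=cv2.INTER_CUBIC))
E
```

```text
7.325 [ 0.5342 -0.046   0.0891] [  5.11  -0.   -13.28] 0.0089 zax [-0.003  -0.0023 -1.    ] xang 74.44
along 0.1007 lat 0.001 Falong 1.35 Flat 4.93
```

View pics/c6.png

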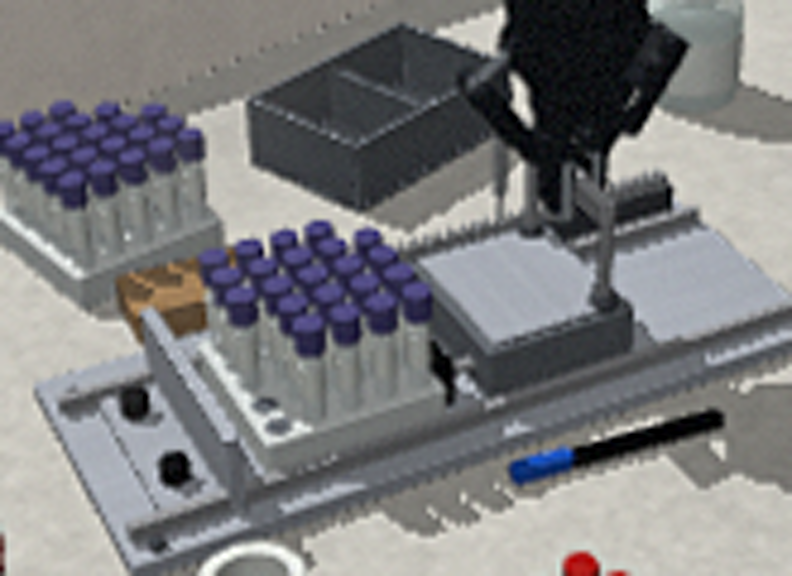

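Side view: tray (fence-side corner ≈(250,460)) sits about a centimetre short of the fence (foot ≈(240,500)), with the pad touching its rear. Now proceeding slowly, reading force.

send_rows([
  {"dp": [0.0008,0.0029,0.001],"rot": [0.001,-0.001,0.001],"grip": 0.006},
  {"dp": [0.0008,0.0029,0.0005],"rot": [0.001,-0.001,0.001],"grip": 0.006},
  {"dp": [0.0008,0.0029,0.0002],"rot": [0.001,0,0.001],"grip": 0.006},
  {"dp": [0.0008,0.0029,0.0002],"rot": [0.001,0,0],"grip": 0.006},
])

```text
clock: 7.88
tcp_pos: [0.5359, -0.0398, 0.0902]
orientation: [2.501, 1.899, -0.008]
contact_force: [4.0, -6.0, -13.4]
grip_width: 0.0085
```

```bash
python3 st.py
```

```text
7.875 [ 0.5359 -0.0398  0.0902] [  3.97  -6.   -13.45] 0.0085 zax [-0.003  -0.0043 -1.    ] xang 74.41
along 0.1071 lat 0.001 Falong -4.74 Flat 5.41
```

send_rows([
  {"dp": [0.0008,0.0029,0.0003],"rot": [0.002,-0.001,0.001],"grip": 0.006},
  {"dp": [0.0008,0.0029,0.0002],"rot": [0.001,-0.001,0.001],"grip": 0.006},
  {"dp": [0.0008,0.0029,0.0002],"rot": [0.001,0,0],"grip": 0.006},
])

```text
clock: 8.25
tcp_pos: [0.5372, -0.0355, 0.0902]
orientation: [2.501, 1.897, -0.008]
contact_force: [3.8, -5.2, -13.9]
grip_width: 0.0091
```

```bash
python3 st.py
```

```text
8.25 [ 0.5372 -0.0355  0.0902] [  3.81  -5.23 -13.95] 0.0091 zax [-0.0025 -0.0051 -1.    ] xang 74.37
along 0.1116 lat 0.0011 Falong -4.03 Flat 5.06
```

send_rows([
  {"dp": [0.0008,0.0029,0.0003],"rot": [0.003,-0.001,0.001],"grip": 0.006},
  {"dp": [0.0008,0.0029,0.0002],"rot": [0.002,-0.001,0.001],"grip": 0.006},
  {"dp": [0.0008,0.0029,0.0002],"rot": [0.001,0,0],"grip": 0.006},
])

```text
clock: 8.62
tcp_pos: [0.5384, -0.0312, 0.0902]
orientation: [2.502, 1.897, -0.007]
contact_force: [4.4, -4.9, -13.8]
grip_width: 0.0085
```

```bash
python3 st.py
```

```text
8.625 [ 0.5384 -0.0312  0.0902] [  4.42  -4.95 -13.75] 0.0085 zax [-0.0023 -0.0039 -1.    ] xang 74.33
along 0.116 lat 0.0011 Falong -3.6 Flat 5.57
```

send_rows([
  {"dp": [0.0008,0.0029,0.0003],"rot": [0.003,-0.001,0.001],"grip": 0.006},
  {"dp": [0.0008,0.0029,0.0002],"rot": [0.002,-0.001,0.001],"grip": 0.006},
])

```text
clock: 8.88
tcp_pos: [0.5391, -0.0286, 0.0902]
orientation: [2.502, 1.898, -0.004]
contact_force: [3.8, -5.5, -14.1]
grip_width: 0.0087
```

```bash
python3 st.py
```

```text
8.875 [ 0.5391 -0.0286  0.0902] [  3.81  -5.53 -14.06] 0.0087 zax [-0.0015 -0.0025 -1.    ] xang 74.35
along 0.1187 lat 0.0011 Falong -4.32 Flat 5.14
```

send_rows([
  {"dp": [0.0008,0.0029,0.0003],"rot": [0.002,-0.001,0.002],"grip": 0.006},
  {"dp": [0.0008,0.0029,0.0002],"rot": [0.002,-0.001,0.001],"grip": 0.006},
])

```text
clock: 9.12
tcp_pos: [0.5396, -0.0268, 0.0901]
orientation: [2.502, 1.898, -0.004]
contact_force: [4.4, -7.4, -13.8]
grip_width: 0.0091
```

```bash
python3 st.py
```

```text
9.125 [ 0.5396 -0.0268  0.0901] [  4.37  -7.44 -13.81] 0.0091 zax [-0.0011 -0.0028 -1.    ] xang 74.38
along 0.1206 lat 0.0012 Falong -6.02 Flat 6.18
```

send_rows([
  {"dp": [0.0008,0.0029,0.0003],"rot": [0.003,-0.001,0.001],"grip": 0.006},
  {"dp": [0.0008,0.0029,0.0002],"rot": [0.002,-0.001,0.001],"grip": 0.006},
])

```text
clock: 9.38
tcp_pos: [0.54, -0.0256, 0.09]
orientation: [2.502, 1.897, -0.004]
contact_force: [3.9, -6.4, -14.0]
grip_width: 0.0085
```

```bash
python3 st.py
```

```text
9.375 [ 0.54   -0.0256  0.09  ] [  3.87  -6.35 -14.03] 0.0085 zax [-9.0e-04 -2.6e-03 -1.0e+00] xang 74.33
along 0.1218 lat 0.0012 Falong -5.1 Flat 5.41
```

send_rows([
  {"dp": [0.001,0.0039,0.0003],"rot": [0.003,-0.001,0.002],"grip": 0.006},
  {"dp": [0.001,0.0039,0.0002],"rot": [0.002,0,0.002],"grip": 0.006},
])

```text
clock: 9.62
tcp_pos: [0.5406, -0.0234, 0.0899]
orientation: [2.502, 1.897, -0.006]
contact_force: [3.4, -9.2, -13.0]
grip_width: 0.009
```

```bash
python3 st.py
```

```text
9.625 [ 0.5406 -0.0234  0.0899] [  3.36  -9.16 -12.98] 0.009 zax [-0.002  -0.0035 -1.    ] xang 74.35
along 0.1241 lat 0.0012 Falong -7.95 Flat 5.67
```

send_rows([
  {"dp": [0.001,0.0039,0.0003],"rot": [0.004,-0.002,0.002],"grip": 0.006},
  {"dp": [0.001,0.0039,0.0004],"rot": [0.003,-0.001,0.002],"grip": 0.006},
])

```text
clock: 9.88
tcp_pos: [0.541, -0.0218, 0.0899]
orientation: [2.502, 1.897, -0.004]
contact_force: [3.8, -8.6, -13.8]
grip_width: 0.0087
```

```bash
python3 st.py
```

```text
9.875 [ 0.541  -0.0218  0.0899] [  3.83  -8.64 -13.82] 0.0087 zax [-0.0012 -0.0031 -1.    ] xang 74.35
along 0.1258 lat 0.0012 Falong -7.32 Flat 5.97
```

send_rows([
  {"dp": [0.0012,0.0044,0.0003],"rot": [0.003,-0.001,0.002],"grip": 0.006},
  {"dp": [0.0012,0.0044,0.0003],"rot": [0.003,0,0.002],"grip": 0.006},
])

```text
clock: 10.12
tcp_pos: [0.5415, -0.0201, 0.0898]
orientation: [2.503, 1.896, -0.008]
contact_force: [2.9, -11.0, -13.8]
grip_width: 0.0089
```

```bash
python3 st.py
```

```text
10.125 [ 0.5415 -0.0201  0.0898] [  2.92 -10.99 -13.78] 0.0089 zax [-0.0032 -0.0043 -1.    ] xang 74.31
along 0.1276 lat 0.0012 Falong -9.83 Flat 5.72
```

send_rows([
  {"dp": [0.0007,0.0027,0.0003],"rot": [0.003,-0.002,0.002],"grip": 0.006},
  {"dp": [0.0006,0.0022,0.0003],"rot": [0.003,-0.001,0.002],"grip": 0.006},
])

```text
clock: 10.38
tcp_pos: [0.5415, -0.0201, 0.0897]
orientation: [2.502, 1.897, -0.006]
contact_force: [4.2, -6.7, -14.5]
grip_width: 0.0085
```

```bash
python3 st.py
```

```text
10.375 [ 0.5415 -0.0201  0.0897] [  4.18  -6.74 -14.52] 0.0085 zax [-0.0021 -0.0033 -1.    ] xang 74.34
along 0.1276 lat 0.0012 Falong -5.39 Flat 5.82
```

send_rows([
  {"dp": [0.0009,0.0033,-0.001],"rot": [0.003,-0.001,0.002],"grip": 0.006},
  {"dp": [0.0008,0.003,-0.0015],"rot": [0.003,-0.001,0.001],"grip": 0.006},
])

```text
clock: 10.62
tcp_pos: [0.5415, -0.0199, 0.0866]
orientation: [2.503, 1.896, -0.006]
contact_force: [3.1, -8.5, -12.8]
grip_width: 0.0088
```

```bash
python3 st.py
```

```text
10.625 [ 0.5415 -0.0199  0.0866] [  3.06  -8.46 -12.78] 0.0088 zax [-0.0024 -0.0036 -1.    ] xang 74.3
along 0.1277 lat 0.0012 Falong -7.34 Flat 5.19
```

send_rows([
  {"dp": [0.0009,0.0034,-0.0008],"rot": [0.003,-0.001,0.002],"grip": 0.006},
  {"dp": [0.0008,0.003,-0.0012],"rot": [0.003,-0.001,0.002],"grip": 0.006},
])

```text
clock: 10.88
tcp_pos: [0.5416, -0.0199, 0.084]
orientation: [2.503, 1.896, -0.008]
contact_force: [2.8, -8.9, -12.2]
grip_width: 0.0087
```

```bash
python3 st.py
```

```text
10.875 [ 0.5416 -0.0199  0.084 ] [  2.78  -8.86 -12.16] 0.0087 zax [-0.0029 -0.0041 -1.    ] xang 74.29
along 0.1277 lat 0.0012 Falong -7.81 Flat 5.03
```

send_rows([
  {"dp": [0.0008,0.0028,-0.0012],"rot": [0.002,-0.001,0.001],"grip": 0.006},
  {"dp": [0.0006,0.0022,-0.0015],"rot": [0.002,-0.001,0.001],"grip": 0.006},
])

```text
clock: 11.12
tcp_pos: [0.5416, -0.02, 0.0809]
orientation: [2.504, 1.894, -0.009]
contact_force: [2.5, -5.6, -11.9]
grip_width: 0.0083
```

```bash
python3 st.py
```

```text
11.125 [ 0.5416 -0.02    0.0809] [  2.53  -5.6  -11.86] 0.0083 zax [-0.0031 -0.0051 -1.    ] xang 74.22
along 0.1277 lat 0.0012 Falong -4.73 Flat 3.93
```

send_rows([
  {"dp": [0.0003,0.001,-0.001],"rot": [0.002,-0.001,0.001],"grip": 0.006},
  {"dp": [0,0,0],"rot": [0,0,0],"grip": 0.006},
], grip_force=20)

```text
clock: 11.38
tcp_pos: [0.5412, -0.0213, 0.0807]
orientation: [2.504, 1.894, -0.008]
contact_force: [2.8, -2.1, -12.1]
grip_width: 0.0085
```

```bash
python3 st.py
```

```text
11.375 [ 0.5412 -0.0213  0.0807] [  2.84  -2.12 -12.1 ] 0.0085 zax [-0.0032 -0.0046 -1.    ] xang 74.2
along 0.1264 lat 0.0012 Falong -1.3 Flat 3.3
```

send_rows([
  {"dp": [0,0,-0.001],"rot": [0,0,0],"grip": 0.006},
  {"dp": [0,0,-0.001],"rot": [0,0,0],"grip": 0.006},
])

```text
clock: 11.62
tcp_pos: [0.5414, -0.0213, 0.0806]
orientation: [2.505, 1.894, -0.007]
contact_force: [-3.4, -3.2, 7.4]
grip_width: 0.009
```

```bash
python3 st.py
```

```text
11.625 [ 0.5414 -0.0213  0.0806] [-3.42 -3.16  7.35] 0.009 zax [-0.003  -0.0036 -1.    ] xang 74.2
along 0.1264 lat 0.0014 Falong -3.96 Flat -2.46
```

The bar is bottomed at the same height as at the start (0.0806 vs 0.0805). Releasing and withdrawing.

send_rows([
  {"dp": [0,0,0],"rot": [0,0,0],"grip": 0.014},
  {"dp": [0,0,0],"rot": [0,0,0],"grip": 0.03},
  {"dp": [0,0,0],"rot": [0,0,0],"grip": 0.03},
])

```text
clock: 12.0
tcp_pos: [0.5422, -0.0184, 0.0816]
orientation: [-2.503, -1.898, 0.002]
contact_force: [1.5, -0.0, -0.3]
grip_width: 0.0302
```

```bash
python3 st.py
```

```text
12.0 [ 0.5422 -0.0184  0.0816] [ 1.53 -0.02 -0.28] 0.0302 zax [-1.5e-03 -6.0e-04 -1.0e+00] xang 74.35
along 0.1294 lat 0.0015 Falong 0.39 Flat 1.48
```

send_rows([
  {"dp": [-0.001,-0.002,0.02],"rot": [0,0,0],"grip": 0.04},
  {"dp": [0,0,0.03],"rot": [0,0,0],"grip": 0.04},
  {"dp": [0,0,0.05],"rot": [0,0,0],"grip": 0.04},
  {"dp": [0,0,0.05],"rot": [0,0,0],"grip": 0.04},
  {"dp": [0,-0.05,0.02],"rot": [0,0,0],"grip": 0.04},
  {"dp": [0,-0.06,0],"rot": [0,0,0],"grip": 0.04},
  {"dp": [0,-0.06,0],"rot": [0,0,0],"grip": 0.04},
  {"dp": [0,-0.06,0],"rot": [0,0,0],"grip": 0.04},
  {"dp": [0,0,0],"rot": [0,0,0],"grip": 0.04},
  {"dp": [0,0,0],"rot": [0,0,0],"grip": 0.04},
])

```text
clock: 13.25
tcp_pos: [0.5409, -0.2514, 0.2581]
orientation: [-2.493, -1.911, -0.003]
contact_force: [0.1, 1.1, -1.0]
grip_width: 0.0396
```

```bash
python3 st.py; python3 - <<'E'
from h import *
f=grab('side')
im=f['img'][150:270,135:300,::-1]
a=cv2.resize(cv2.convertScaleAbs(im,alpha=1.5),None,fx=4,fy=4,interpolation=cv2.INTER_CUBIC)[:,:660]
f=grab('top'); cv2.imwrite('pics/top7.png',f['img'][:,:,::-1])
cv2.imwrite('pics/c7.png',a)
im=f['img'][120:230,150:295,::-1]
cv2.imwrite('pics/c8.png',cv2.resize(cv2.convertScaleAbs(im,alpha=1.3),None,fx=5,fy=5,interpolation=cv2.INTER_CUBIC))
E
```

```text
13.25 [ 0.5409 -0.2514  0.2581] [ 0.1   1.14 -0.97] 0.0396 zax [ 0.001   0.0014 -1.    ] xang 74.94
along -0.0957 lat 0.0618 Falong 1.13 Flat -0.21
```

View pics/c7.png

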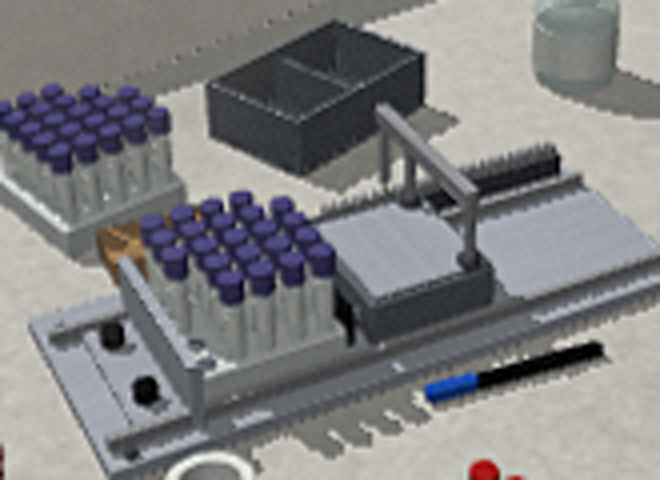

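View pics/c8.png

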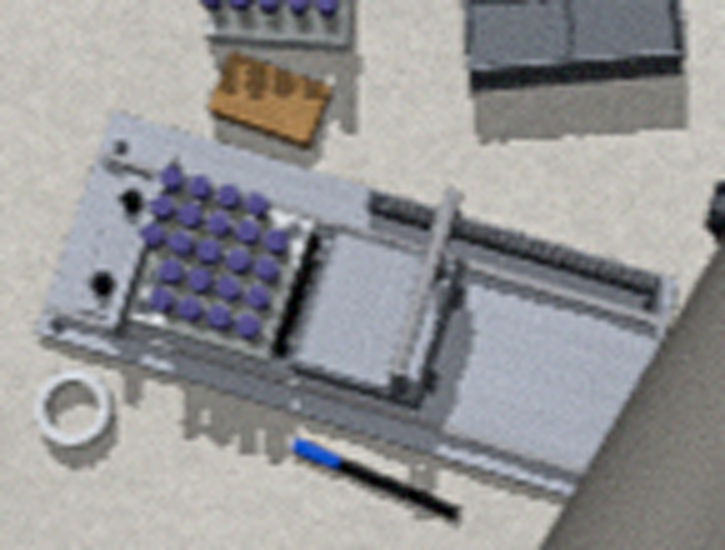

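Both views show the tray upright against the fence, the pad pressed in between tray and carriage, the bar down, and tape, pen and carton where they were. Handing in.

```bash
python3 -c "
from h import *
print(hand_in())"
```

```text
the job is handed in; nothing more can be done
None
```

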